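# Prop the sample chest open to air

### The job

The sample chest has just been wiped down and must be left propped half open to air. Open its lid all the way until it leans back by itself, swing the prop rod up from inside the chest, then lower the lid gently, without letting it drop, so that the end of the rod sits fully home in the holding hole under the lid and carries it. Do not disturb the bottle, the tube rack or the jar standing around the chest.

Things in the scene. Friction and masses are not known exactly. Their poses are not given: they have to be found in the camera images.
- chest: Grey box, fixed to the bench, 300 mm (its x) x 170 mm (its y) x 105 mm high, walls 8 mm, white lid on top. Origin at the centre of its underside. The lid is hinged along its +y side; the lid's free edge and lift bar are on its -y side. Inside, low orange tube racks (top 40 mm above the bench) fill only the two ends, beyond 80 mm from the middle along x; under and beside the rod there is nothing above the 8 mm floor.
- lid (a joint): Lid angle: 0 shut, grows as it opens, stop at 1.85. Past about 1.6 it leans back against the stop and stays by itself; below that it falls shut if let go. About 0.3 kg, hinge turns freely. White panel 300 x 169 x 10 mm thick; it is seated on the rod at about 0.87.
- lid_hinge (a point): Point on the lid's hinge axis, in the middle of the chest's length: 82 mm to +y of the chest's centre and 105 mm above the bench. Axis along the chest's x; the lid's underside passes through it.
- lid_bar (a point): Centre of the lid's lift bar: a steel cylinder 40 mm long along the chest's x, 16 mm diameter, on a short stem 16 mm wide, standing clear 34 mm beyond the lid's free edge, 201 mm from the hinge axis measured along the lid and 5 mm above its underside. It can be pinched from above by its two end faces (40 mm) and turns between the fingers as the lid swings, so the tool may keep pointing down.
- hole (a point): Holding hole: a slot 18 mm (chest x) by 26 mm (along the lid's depth), 14 mm deep, in a grey block 42 x 50 mm under the lid. This point is the centre of its closed bottom, on the lid's underside, 73.8 mm from the hinge axis, in the middle of the lid's length. Its x axis is the chest's x, its z axis the lid's outward normal (up when shut).
- rod (a joint): Prop rod angle: 0 lying level inside the chest pointing at the hinge side, grows as its free end swings up; range 0 to 1.5. It starts between 0 and 0.14, under the shut lid. Stiff pivot (0.07 N m): it stays where it is left. Its end meets the middle of the hole squarely at 0.70 (with the lid at 0.87); it still enters the hole when within about 0.05 of this.
- rod_pivot (a point): Pivot of the prop rod, just inside the chest's -y wall: 68 mm to -y of the chest's centre, 75 mm above the bench, axis along the chest's x, in the middle of the chest's length, directly in line with the hole and the bar.
- rod_tip (a point): Free, rounded end of the prop rod: plain steel, 10 mm diameter, this end 134 mm from the pivot. The rod can be pinched from above across its diameter, with the fingers closing along the chest's x; it then turns between the fingers.
- bottle: White bottle, 76 mm diameter, 160 mm high, beyond the hinge side. Origin at the centre of its underside. Leave it alone.
- rack: Loose orange tube rack, 200 x 80 x 45 mm high, on the lift-bar side. Origin at the centre of its underside. Leave it alone.
- jar: Amber glass jar with black cap, 60 mm diameter, 80 mm high, off the end of the chest away from the robot. Origin at the centre of its underside. Leave it alone.

How it is judged:
On the way, in this order (a step that is already met when the one before it is completed fails the run):
1. the lid is opened past upright (joint above 1.6) (value of joint lid above 1.6 rad), for 0.2 s.
2. the rod is swung up (joint 0.6 to 0.8) while the lid is open (above 1.2) (value of joint rod between 0.6 and 0.8 rad and value of joint lid above 1.2 rad), for 0.2 s.
At the end, for the whole second after the job is handed in: The rod's end is in the holding hole, within 4 mm of its bottom and 12 mm of its bottom centre; the lid is at rest on it between 0.75 and 1.0 rad, the rod between 0.58 and 0.82 rad (z of rod_tip in the frame of hole between -0.004 and 0.003 m and distance between rod_tip and hole below 0.012 m and value of joint lid between 0.75 and 1 rad and value of joint rod between 0.58 and 0.82 rad and velocity of joint lid between -0.05 and 0.05 rad/s); the robot touches nothing.
It fails at once if the lid drops (closing faster than 2 rad/s) (velocity of joint lid below -2 rad/s).
It fails at once if the bottle is pushed more than 20 mm or tipped (distance of bottle from where it was at the start of the episode above 0.02 m or angle between bottle's own z axis and vertical above 0.3 rad).
It fails at once if the rack is pushed more than 20 mm or tipped (distance of rack from where it was at the start of the episode above 0.02 m or angle between rack's own z axis and vertical above 0.3 rad).
It fails at once if the jar is pushed more than 20 mm or tipped (distance of jar from where it was at the start of the episode above 0.02 m or angle between jar's own z axis and vertical above 0.3 rad).
It also fails if it takes over 70 s, if anything falls off the work surface, if the arm or the gripper's body presses on something with over 40 N, if the wrist force passes 120 N, or if a joint passes its speed limit or range.

### The arm

A 6-joint arm with a two-finger parallel gripper is mounted at the origin on the work surface. World frame = base frame: x ahead of the robot, y to its left, z up, the work surface at z = 0. Lengths are in m, angles in rad, forces in N, time in s.
With the tool pointing down it reaches from about 0.35 to 0.975 m from the base axis. Payload 4.9 kg.
Tool frame: the origin (TCP) lies midway between the tips of the shut fingers; the grasp point (between the pads) lies 19 mm behind it; z points along the fingers, y is the line along which they close (so a half turn about z gives the same grasp; the last joint's range is limited). The gripper opens to 85 mm and grips with 20 to 120 N. Pads are 22 mm wide; open, the fingers measure 114 mm over their backs; the gripper's body (76 mm by 85 mm) begins 54 mm behind the grasp point. The pads swing forward as they close: fully open they stand 13 mm farther back than shut.
Start: joints at [1.093, 0.053, 1.613, -0, 1.476, -0.119], TCP at [0.219, 0.585, 0.231] pointing down, gripper open.
Joint ranges: [-3.01, 3.01], [-1.01, 2.22], [0.06, 2.58], [-1.02, 4.17], [0.09, 2.62], [-3.14, 3.14]. Speed limits (rad/s): [2.57, 2.57, 3.14, 3.14, 3.14, 3.14].

### API

Orientations are given as a unit quaternion [w, x, y, z].
In Python, from plant import * gives the robot as it stands.
- The arm moves only by the tool jog_arm, never from a script. Its argument "targets" is a list of rows, each a list of 3 entries, a list of its own where there are three numbers: the shift along the tool's x, y, z in units of 25 mm (1.0 is 25 mm), then the turn, a rotation vector about the tool's x, y, z in units of 8 degrees (1.0 is 8 degrees), then the opening in per cent of the stroke, from 0 (shut) to 100 (fully open). A call has 1 to 8 rows; each row is the pose to reach, as a shift and turn from the pose commanded when the call began, along the tool's axes at that moment; what a row does not reach only later rows make up. A row lasts 1/8 s, in which the tool goes at most 62.5 mm and 10.7 degrees, less where a joint would pass 70% of its speed; a pose out of reach is approached as far as the arm can. A call with a gripper value outside its range is refused whole. The fingers move at their own pace and stop on an object; the grip force is fixed at half the most. Time passes only in rows, so rows that repeat a pose let the fingers close. It gives the time, the measured TCP pose, the force, the opening and the grip force at its end, in the units of the state.
- state(): the state, without advancing time (a new reading comes with each control period).
- grab_frame(name): name is "scene" or "top" or "wrist"; returns (picture, depth): 384x512x3 uint8, red, green, blue; 384x512 float32, m along the optical axis (not along the pixel's ray), 0 where there is no reading.
- camera_params(name): a dict with "fovy" (degrees; the focal length in pixels is half the picture's height over the tangent of half this angle, whatever the lens; pixels are square), "cx", "cy" (the principal point, pixels), "rvec" (rotation vector, rad) and "tvec" (3), from world to camera coordinates, as OpenCV has them; the wrist camera has in their place "hand_eye" (4x4, takes a point from camera to tool coordinates, whose origin is the TCP and whose axes are the flange's). Camera axes: x right, y down, z forward; pixel columns grow to the right and rows downward; lengths in m; the calibration is good to about 2 mm. The wrist camera is an equidistant fisheye: a pixel r from the principal point sees the ray r / f radians off the axis. A picture is of the moment at which its call begins: read the wrist's pose just before it. camera_params takes no time and is no camera call.
- job_done(): hands the job in; it is judged then, once.
The state is a dict: "time": time; "joint_pos": joint angles; "joint_vel": joint speeds; "joint_efforts": joint torques, N m; "tool_pos": TCP position; "tool_rot": TCP orientation; "contact_force": force on the tool from outside, world axes, zero at the start; "ft_torque": the same for the moment, N m; "gripper_width": opening from 0.0 (shut) to 1.0 (fully open); "grasp_force": force on a finger pad.
Only numpy, scipy, OpenCV 4.12 (cv2) and the standard library are available. Lean on these libraries where they do the work, as an engineer would, in place of code of your own. Each camera call takes 0.05 s, during which the arm holds its last target. There are 200 camera calls.

## Working session

There is one attempt and no reset: what is moved stays moved. The work goes in short steps, Python scripts to look and compute and a tool call to move; the robot and the scene stay as the last step left them, time stands still between calls to the robot, and variables do not carry over. Pictures are saved under pics/ and viewed, at most 10 in all, crops included, and the job is handed in when it is done.

Besides the shell and the picture viewer there is one more tool, called after "Request:" as a command line: name --argument value ..., lists and objects as JSON in quotes. jog_arm: Moves the arm, as the interface text tells. Its arguments: {"type":"object","properties":{"targets":{"type":"array"}},"required":["targets"]}

```bash
mkdir -p pics; ls
python3 - <<'E'
from plant import *
import cv2,numpy as np
s=state();print({k:np.round(v,3) for k,v in s.items()})
a=[]
for n in("scene","top"):
    im,d=grab_frame(n);np.savez(f"{n}.npz",im=im,d=d);print(n,camera_params(n))
    a.append(im)
    cv2.imwrite(f"pics/{n}0.png",im[:,:,::-1])
print(camera_params("wrist"))
E
```

```text
pics
{'time': np.float64(0.0), 'joint_pos': array([ 1.093,  0.053,  1.614,  0.   ,  1.476, -0.119]), 'joint_vel': array([-0.   ,  0.   , -0.   ,  0.001,  0.   , -0.002]), 'joint_efforts': array([-3.0000e-03, -3.9365e+01, -3.7018e+01, -0.0000e+00,  7.0000e-03,
        0.0000e+00]), 'tool_pos': array([0.219, 0.585, 0.23 ]), 'tool_rot': array([-0.   ,  0.178,  0.984, -0.001]), 'contact_force': array([-0.746,  0.184, -0.162]), 'ft_torque': array([-0.016, -0.006,  0.011]), 'grasp_force': np.float64(0.0), 'gripper_width': np.float64(0.999)}
scene {'fovy': 42.71529034104313, 'cx': 254.51826079071793, 'cy': 193.44209829526008, 'rvec': array([ 1.66545999,  2.17250357, -0.60077021]), 'tvec': array([ 0.13888293, -0.4626066 ,  1.52740045])}
top {'fovy': 47.62269247129432, 'cx': 253.66450149689055, 'cy': 187.66395867091276, 'rvec': array([ 2.15173155, -2.09580403,  0.1945748 ]), 'tvec': array([-0.0222226 ,  0.61387829,  0.97016645])}
{'fovy': 65.70646984690485, 'cx': 258.4182094835945, 'cy': 190.7892116033381, 'hand_eye': array([[-1.51748999e-04, -9.55290314e-01, -2.95669397e-01,
         7.41938743e-02],
       [ 9.99999892e-01, -1.48209335e-05, -4.65353160e-04,
         8.44061592e-04],
       [ 4.40165270e-04, -2.95669436e-01,  9.55290213e-01,
        -1.42778160e-01],
       [ 0.00000000e+00,  0.00000000e+00,  0.00000000e+00,
         1.00000000e+00]])}
```

View pics/scene0.png

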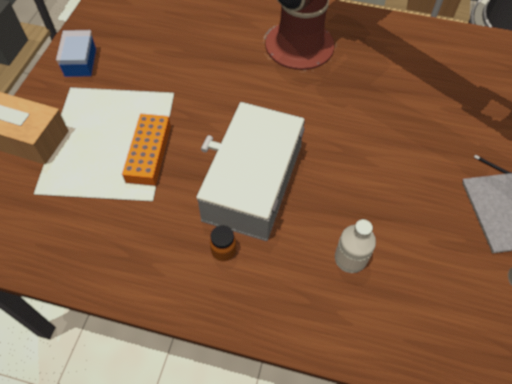

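View pics/top0.png

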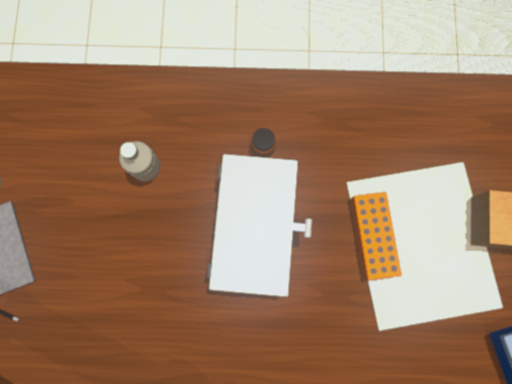

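The scene view shows the chest mid-picture with its bar at (207,144). In the top view the lid spans about (210–298, 154–296) and the bar is at (308,228). The bottle is at (138,160), the rack at (378,236) and the jar at (263,140).

```bash
cat > h.py <<'E'
import numpy as np,cv2
from scipy.spatial.transform import Rotation as R
from plant import *
def cloud(n,d):
    p=camera_params(n);h,w=d.shape;f=h/2/np.tan(np.radians(p['fovy'])/2)
    u,v=np.meshgrid(np.arange(w),np.arange(h))
    x=(u-p['cx'])/f;y=(v-p['cy'])/f
    if 'rvec' in p:
        c=np.dstack([x,y,np.ones_like(x)])*d[...,None]
        return (c-p['tvec'])@R.from_rotvec(p['rvec']).as_matrix()
    r=np.hypot(x,y);k=np.tan(r)/np.maximum(r,1e-9)
    c=np.dstack([x*k,y*k,np.ones_like(x)])*d[...,None]
    H=p['hand_eye'];s=state();q=s['tool_rot']
    t=c@H[:3,:3].T+H[:3,3]
    return t@R.from_quat(np.roll(q,-1)).as_matrix().T+s['tool_pos']
E
python3 - <<'E'
from h import *
for n,box in(("top",(195,315,145,305)),("scene",(190,310,95,240))):
    z=np.load(n+".npz");P=cloud(n,z['d']);im=z['im'].astype(int)
    x0,x1,y0,y1=box
    m=np.zeros(P.shape[:2],bool);m[y0:y1,x0:x1]=1
    m&=(P[...,2]>.106)&(P[...,2]<.125)
    k,lab,st,_=cv2.connectedComponentsWithStats(m.astype(np.uint8))
    m=cv2.morphologyEx(m.astype(np.uint8),cv2.MORPH_OPEN,np.ones((13,13)))>0
    q=P[m][:,:2].astype(np.float32);(c,sz,a)=cv2.minAreaRect(q)
    print(n,c,sz,a,np.median(P[m][:,2]))
    b=(P[...,2]>.09)&(P[...,2]<.13);bb=np.zeros_like(b);
    if n=="top":bb[215:242,303:314]=1
    else: bb[133:153,200:213]=1
    b&=bb;print('bar',b.sum(),np.median(P[b],0),(P[b].max(0)+P[b].min(0))/2)
z=np.load("top.npz");P=cloud("top",z['d'])
for nm,(x,y) in dict(bottle=(129,151),bottle2=(145,165),rack=(378,236),jar=(263,136)).items():print(nm,P[y,x])
rk=(z['im'][...,0]>200)&(z['im'][...,2]<80);rk[:,:340]=0;rk[:,415:]=0
print('rack',cv2.minAreaRect(P[rk][:,:2].astype(np.float32)),np.median(P[rk],0))
E
```

```text
top (0.5256254076957703, -0.007067076861858368) (0.17219994962215424, 0.30187973380088806) 87.49268341064453 0.11513716644991215
bar 138 [ 0.51850526 -0.12484882  0.11621349] [ 0.51741186 -0.12562263  0.11201914]
scene (0.5280048251152039, -0.00513225793838501) (0.17689058184623718, 0.3011185824871063) 86.31661987304688 0.11548316719086502
bar 126 [ 0.52529993 -0.12316807  0.11589028] [ 0.52155385 -0.1222883   0.11358383]
bottle [0.66865078 0.26440693 0.15818841]
bottle2 [0.65065727 0.24118345 0.10667348]
rack [ 0.50920497 -0.30015566  0.0439157 ]
jar [ 0.73367915 -0.02486867  0.08231317]
rack ((0.4933575987815857, -0.16940507292747498), (0.19534194469451904, 0.3342840373516083), 8.289939880371094) [ 0.50946354 -0.29536622  0.04505037]
```

```bash
cat >> h.py <<'E'
import json,os
C=dict(c=[.5265,-.0063],yaw=-3.0)
if os.path.exists('c.json'):C=json.load(open('c.json'))
def chest(x,y,z):
    a=np.radians(C['yaw']);return np.array([C['c'][0]+x*np.cos(a)-y*np.sin(a),C['c'][1]+x*np.sin(a)+y*np.cos(a),z])
def tochest(P):
    a=np.radians(C['yaw']);d=P[...,:2]-np.array(C['c']);r=np.array(P,float)
    r[...,0]=d[...,0]*np.cos(a)+d[...,1]*np.sin(a);r[...,1]=-d[...,0]*np.sin(a)+d[...,1]*np.cos(a);return r
def goto(p,yaw=None,tilt=0):
    """units of shift and turn to bring TCP to world p, tool x=chest y, z down"""
    s=state();T=R.from_quat(np.roll(s['tool_rot'],-1))
    a=np.radians(C['yaw'] if yaw is None else yaw)
    G=R.from_matrix(np.array([[-np.sin(a),np.cos(a),0],[np.cos(a),np.sin(a),0],[0,0,-1]]).T)*R.from_rotvec([0,tilt,0])
    return np.round(T.inv().apply(p-s['tool_pos'])/.025,2),np.round((T.inv()*G).as_rotvec(degrees=True)/8,2)
def bar(l):return np.array([0,.082-.201*np.cos(l)+.005*np.sin(l),.105+.201*np.sin(l)+.005*np.cos(l)])
E
python3 - <<'E'
from h import *
print(goto(chest(0,-.119,.20)))
E
```

```text
(array([-21.25, -22.35,   1.24]), array([-0.01,  0.01,  9.06]))
```

Request:
jog_arm --targets '[[[-21.25, -22.35, 0], [0, 0, 9.06], 100], [[-21.25, -22.35, 0], [0, 0, 9.06], 100], [[-21.25, -22.35, 0], [0, 0, 9.06], 100], [[-21.25, -22.35, 0], [0, 0, 9.06], 100], [[-21.25, -22.35, 0], [0, 0, 9.06], 100], [[-21.25, -22.35, 0], [0, 0, 9.06], 100], [[-21.25, -22.35, 0], [0, 0, 9.06], 100], [[-21.25, -22.35, 0], [0, 0, 9.06], 100]]'

```text
time: 1.1
tool_pos: [0.415, 0.123, 0.2311]
tool_rot: [0.0, 0.726, 0.688, 0.0]
contact_force: [1.0, -0.1, 0.3]
gripper_width: 1.004
grasp_force: 0.0
```

Run:
```python
from h import *
print(goto(chest(0,-.119,.20)),state()['tool_pos'])
```

```text
(array([-9.69,  4.74,  1.24]), array([ 0.  , -0.  , -0.01])) [0.4149676  0.12299261 0.23107847]
```

Request:
jog_arm --targets '[[[-9.7, 4.75, 0], [0, 0, 0], 100], [[-9.7, 4.75, 0], [0, 0, 0], 100], [[-9.7, 4.75, 0.6], [0, 0, 0], 100], [[-9.7, 4.75, 0.6], [0, 0, 0], 100], [[-9.7, 4.75, 0.6], [0, 0, 0], 100], [[-9.7, 4.75, 0.6], [0, 0, 0], 100]]'

```text
time: 1.85
tool_pos: [0.5203, -0.124, 0.2155]
tool_rot: [-0.001, 0.726, 0.687, -0.0]
contact_force: [-0.1, 1.3, 0.4]
gripper_width: 0.999
grasp_force: 0.0
```

Run:
```python
from h import *
s=state();im,d=grab_frame("wrist");cv2.imwrite("pics/w1.png",im[:,:,::-1])
P=cloud("wrist",d);np.savez("w1.npz",im=im,d=d,P=P)
Q=tochest(P)
print(s['tool_pos'])
# bar: outside lid edge, high
m=(Q[...,2]>.098)&(Q[...,2]<.125)&(Q[...,1]<-.100)&(Q[...,1]>-.15)&(abs(Q[...,0])<.04)
q=Q[m];print(m.sum(),q.min(0),q.max(0),np.median(q,0))
m2=(Q[...,2]>.108)&(Q[...,2]<.125)&(Q[...,1]>-.098)&(Q[...,1]<.1)
q=Q[m2];print(m2.sum(),q.min(0),q.max(0),np.median(q,0))
# free-edge line
ed=[(q[abs(q[:,0]-x)<.004][:,1].min()) for x in np.arange(-.12,.121,.02) if (abs(q[:,0]-x)<.004).sum()>5];print(np.round(ed,4))
```

```text
[ 0.52027387 -0.12397099  0.21549793]
1036 [-0.01937084 -0.12595424  0.10894814] [ 0.02044061 -0.10036171  0.11966358] [ 0.00072969 -0.11522756  0.11643971]
52230 [-0.14913865 -0.09797126  0.11144284] [0.15130974 0.06439734 0.11849002] [ 0.00164686 -0.01873018  0.11548132]
[-0.0849 -0.0847 -0.0865 -0.0859 -0.0861 -0.0862 -0.0979 -0.0862 -0.0872
 -0.0871 -0.0872 -0.0869 -0.0871]
```

View pics/w1.png

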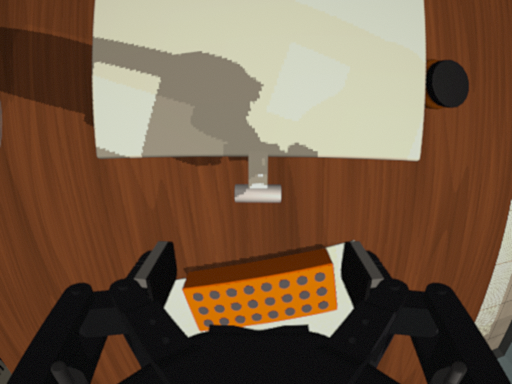

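The wrist view shows the bar centred at (258,193) and the lid edge along row 158. Chest pose confirmed to about 1 mm, with yaw near -3.5°.

Run:
```python
from h import *
json.dump(dict(c=[.5273,-.0070],yaw=-3.4),open('c.json','w'))
import h;h.C=json.load(open('c.json'))
print(goto(chest(0,-.119,.088)))
```

```text
(array([-0.12,  0.02,  5.11]), array([-0.01, -0.01,  0.04]))
```

Request:
jog_arm --targets '[[[-0.12, 0, 1.5], [0, 0, 0.04], 100], [[-0.12, 0, 3], [0, 0, 0.04], 100], [[-0.12, 0, 4.5], [0, 0, 0.04], 80], [[-0.12, 0, 5.1], [0, 0, 0.04], 60], [[-0.12, 0, 5.1], [0, 0, 0.04], 20], [[-0.12, 0, 5.1], [0, 0, 0.04], 20], [[-0.12, 0, 5.1], [0, 0, 0.04], 20], [[-0.12, 0, 5.1], [0, 0, 0.04], 20]]'

```text
time: 2.9
tool_pos: [0.5193, -0.1246, 0.0893]
tool_rot: [-0.002, 0.727, 0.687, -0.0]
contact_force: [-3.8, 4.5, -1.8]
gripper_width: 0.459
grasp_force: 60.4
```

Run:
```python
from h import *
s=state();print(tochest(s['tool_pos']),s['gripper_width'],s['grasp_force'],s['contact_force'])
b0=bar(0);a=np.linspace(0,1.9,24)
for l in np.arange(.1,1.9,.1):
    d=bar(l)-b0;print(round(l,2),np.round([d[1]/.025,-d[2]/.025],2))
```

```text
[-0.00104455 -0.11787993  0.08926222] 0.45913969968791946 60.377206206321716 [-3.81769629  4.45662309 -1.75166679]
0.1 [ 0.06 -0.8 ]
0.2 [ 0.2  -1.59]
0.3 [ 0.42 -2.37]
0.4 [ 0.71 -3.12]
0.5 [ 1.08 -3.83]
0.6 [ 1.52 -4.5 ]
0.7 [ 2.02 -5.13]
0.8 [ 2.58 -5.71]
0.9 [ 3.2  -6.22]
1.0 [ 3.86 -6.67]
1.1 [ 4.57 -7.06]
1.2 [ 5.31 -7.37]
1.3 [ 6.08 -7.6 ]
1.4 [ 6.87 -7.76]
1.5 [ 7.67 -7.83]
1.6 [ 8.47 -7.83]
1.7 [ 9.27 -7.75]
1.8 [10.06 -7.58]
```

Gripped at 46 % opening, which matches the 40 mm bar. Lifting along the arc.

Request:
jog_arm --targets '[[[0.06, 0, -0.8], [0, 0, 0], 20], [[0.2, 0, -1.59], [0, 0, 0], 20], [[0.42, 0, -2.37], [0, 0, 0], 20], [[0.71, 0, -3.12], [0, 0, 0], 20], [[1.08, 0, -3.83], [0, 0, 0], 20], [[1.52, 0, -4.5], [0, 0, 0], 20], [[2.02, 0, -5.13], [0, 0, 0], 20], [[2.58, 0, -5.71], [0, 0, 0], 20]]'

```text
time: 3.9
tool_pos: [0.5232, -0.0613, 0.2324]
tool_rot: [-0.001, 0.728, 0.686, -0.001]
contact_force: [-2.6, 3.8, -9.1]
gripper_width: 0.453
grasp_force: 61.3
```

Request:
jog_arm --targets '[[[0.62, 0, -0.51], [0, 0, 0], 20], [[1.28, 0, -0.96], [0, 0, 0], 20], [[1.99, 0, -1.35], [0, 0, 0], 20], [[2.73, 0, -1.66], [0, 0, 0], 20], [[3.5, 0, -1.89], [0, 0, 0], 20], [[4.29, 0, -2.05], [0, 0, 0], 20], [[5.09, 0, -2.12], [0, 0, 0], 20], [[5.89, 0, -2.12], [0, 0, 0], 20]]'

```text
time: 4.9
tool_pos: [0.5322, 0.085, 0.2861]
tool_rot: [0.001, 0.728, 0.686, -0.001]
contact_force: [-5.7, -2.0, -6.4]
gripper_width: 0.456
grasp_force: 61.0
```

Request:
jog_arm --targets '[[[0.4, 0, 0.04], [0, 0, 0], 20], [[0.8, 0, 0.08], [0, 0, 0], 20], [[1.2, 0, 0.16], [0, 0, 0], 20], [[1.6, 0, 0.25], [0, 0, 0], 20], [[1.85, 0, 0.33], [0, 0, 0], 20], [[1.85, 0, 0.33], [0, 0, 0], 20]]'

```text
time: 5.65
tool_pos: [0.5351, 0.1313, 0.2786]
tool_rot: [0.001, 0.727, 0.686, -0.0]
contact_force: [-6.9, -2.5, -0.9]
gripper_width: 0.453
grasp_force: 60.7
```

Run:
```python
from h import *
s=state();p=tochest(s['tool_pos']);print(p,s['gripper_width'],s['contact_force'])
print('lid',np.arctan2(p[2]+.021-.105,.082-p[1]), p-bar(1.85))
```

```text
[-0.00039464  0.13852159  0.2786422 ] 0.4531223218139906 [-6.8616091 -2.5482767 -0.9067947]
lid 1.8534107998203817 [-0.00039464 -0.00367843 -0.01819616]
```

Request:
jog_arm --targets '[[[0, 0, 0], [0, 0, 0], 100], [[0, 0, 0], [0, 0, 0], 100], [[0, 0, 0], [0, 0, 0], 100], [[0, 0, -1.5], [0, 0, 0], 100], [[-1, 0, -3], [0, 0, 0], 100], [[-3.5, 0, -3], [0, 0, 0], 100], [[-6, 0, -3], [0, 0, 0], 100], [[-8, 0, -3], [0, 0, 0], 100]]'

```text
time: 6.65
tool_pos: [0.5237, -0.0708, 0.352]
tool_rot: [0.001, 0.728, 0.686, 0.0]
contact_force: [0.3, -0.4, -0.2]
gripper_width: 1.001
grasp_force: 0.0
```

Run:
```python
from h import *
s=state();print(tochest(s['tool_pos']))
im,d=grab_frame("wrist");cv2.imwrite("pics/w2.png",im[:,:,::-1])
Q=tochest(cloud("wrist",d));np.savez("w2.npz",im=im,Q=Q)
m=(abs(Q[...,0])<.012)&(Q[...,1]>-.074)&(Q[...,1]<.072)&(Q[...,2]>.055)&(Q[...,2]<.104)
q=Q[m];print(len(q),q.min(0),q.max(0))
if len(q)>20:
  k=np.polyfit(q[:,1],q[:,2],1);print('slope',k,np.arctan(k[0]),'xmid',(q[:,0].min()+q[:,0].max())/2,np.median(q[:,0]))
im,d=grab_frame("top");cv2.imwrite("pics/t2.png",im[100:320,150:350][:,:,::-1])
Q=tochest(cloud("top",d))
m=(abs(Q[...,0])<.1)&(Q[...,1]>.05)&(Q[...,1]<.16)&(Q[...,2]>.12)&(Q[...,2]<.29)
q=Q[m]
print('lid pts',len(q)); 
if len(q)>50:k=np.polyfit(q[:,2],q[:,1],1);print('lid ang',np.pi/2+np.arctan(k[0]))
```

```text
[ 1.78130808e-04 -6.38820103e-02  3.52044054e-01]
875 [-0.01175866 -0.07399848  0.05876867] [0.01179191 0.07182932 0.10399545]
slope [0.0251838  0.08030947] 0.025178480224921022 xmid 1.6623820724027266e-05 0.00043446698391165603
lid pts 3501
lid ang 1.8765887211634567
```

View pics/w2.png

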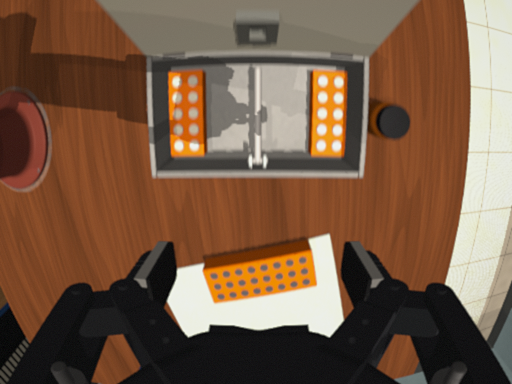

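The lid stays open. The rod runs down column 257 from (258,67) to its pivot at (257,160), and the holding block is at (256,28).

Run:
```python
from h import *
Q=np.load("w2.npz")['Q']
for y in np.arange(-.05,.075,.01):
    m=(abs(Q[...,0])<.015)&(abs(Q[...,1]-y)<.004)&(Q[...,2]>.055)&(Q[...,2]<.11);q=Q[m]
    if len(q):print(round(y,3),len(q),np.round(np.median(q,0),4))
r=.055;th=.03
print(goto(chest(0,-.068+r,.075+.0-.021)))
```

```text
-0.05 41 [-0.0001 -0.0499  0.0795]
-0.04 38 [-0.     -0.0399  0.0796]
-0.03 36 [ 0.     -0.0299  0.0795]
-0.02 41 [ 0.0015 -0.02    0.0793]
-0.01 48 [ 0.0009 -0.0096  0.0798]
0.0 48 [0.0009 0.0002 0.0797]
0.01 48 [0.001  0.01   0.0801]
0.02 48 [0.001  0.0198 0.0802]
0.03 43 [0.0018 0.0301 0.0797]
0.04 40 [0.0012 0.04   0.08  ]
0.05 45 [0.0006 0.0499 0.0805]
0.06 6 [0.0013 0.0569 0.0791]
0.07 184 [0.0007 0.0701 0.0972]
(array([ 2.13, -0.03, 11.9 ]), array([ 0.01,  0.01, -0.04]))
```

Request:
jog_arm --targets '[[[1.93, 0, 1], [0, 0, 0], 60], [[1.93, 0, 3], [0, 0, 0], 60], [[1.93, 0, 5], [0, 0, 0], 60], [[1.93, 0, 7], [0, 0, 0], 60], [[1.93, 0, 8.5], [0, 0, 0], 60], [[1.93, 0, 10], [0, 0, 0], 60], [[1.93, 0, 11], [0, 0, 0], 60], [[1.93, 0, 11.9], [0, 0, 0], 60]]'

```text
time: 7.75
tool_pos: [0.5267, -0.0196, 0.053]
tool_rot: [-0.0, 0.727, 0.686, 0.0]
contact_force: [0.2, -0.7, -0.2]
gripper_width: 0.599
grasp_force: 0.0
```

Request:
jog_arm --targets '[[[0, 0, 0], [0, 0, 0], 0], [[0, 0, 0], [0, 0, 0], 0], [[0, 0, 0], [0, 0, 0], 0], [[0, 0, 0], [0, 0, 0], 0], [[0, 0, 0], [0, 0, 0], 0], [[0, 0, 0], [0, 0, 0], 0]]'

```text
time: 8.5
tool_pos: [0.5257, -0.0201, 0.0545]
tool_rot: [-0.001, 0.727, 0.686, -0.001]
contact_force: [-5.8, 1.4, 0.6]
gripper_width: 0.087
grasp_force: 58.4
```

Run:
```python
from h import *
s=state();p=tochest(s['tool_pos']);print(p,s['gripper_width'],s['grasp_force'],s['contact_force'])
r=p[1]+.068;print('r',r)
for t in np.arange(.1,.75,.1):print(round(t,2),np.round([r*(np.cos(t)-1)/.025,-r*np.sin(t)/.025],2))
```

```text
[-0.00078685 -0.0131804   0.05452289] 0.08735759881762206 58.40315759181976 [-5.80124455  1.38758858  0.61693578]
r 0.054819603496484896
0.1 [-0.01 -0.22]
0.2 [-0.04 -0.44]
0.3 [-0.1  -0.65]
0.4 [-0.17 -0.85]
0.5 [-0.27 -1.05]
0.6 [-0.38 -1.24]
0.7 [-0.52 -1.41]
```

Request:
jog_arm --targets '[[[-0.01, 0, -0.22], [0, 0, 0], 0], [[-0.04, 0, -0.44], [0, 0, 0], 0], [[-0.1, 0, -0.65], [0, 0, 0], 0], [[-0.17, 0, -0.85], [0, 0, 0], 0], [[-0.27, 0, -1.05], [0, 0, 0], 0], [[-0.38, 0, -1.24], [0, 0, 0], 0], [[-0.52, 0, -1.41], [0, 0, 0], 0], [[-0.52, 0, -1.41], [0, 0, 0], 0]]'

```text
time: 9.5
tool_pos: [0.5249, -0.0346, 0.0888]
tool_rot: [-0.0, 0.728, 0.686, -0.001]
contact_force: [-3.9, -5.1, -11.4]
gripper_width: 0.087
grasp_force: 58.6
```

```bash
cat > rod.py <<'E'
from h import *
s=state();print('tcp',tochest(s['tool_pos']),s['contact_force'],s['gripper_width'])
for n in("top","wrist"):
    im,d=grab_frame(n);Q=tochest(cloud(n,d))
    m=(abs(Q[...,0]-.001)<.0035)&(Q[...,1]>-.055)&(Q[...,1]<.06)&(Q[...,2]>.08)&(Q[...,2]<.2)
    q=Q[m];
    if len(q)<8: print(n,len(q));continue
    # rod points: angle about the pivot, axis = surface minus 5 mm
    l=[]
    rr=np.hypot(q[:,1]+.068,q[:,2]-.075);k=(rr>.07)&(rr<.145);q=q[k];rr=rr[k]
    th=np.arctan2(q[:,2]-.075,q[:,1]+.068)-.005/rr
    print(n,len(q),np.round(np.percentile(th,[10,50,90]),3),'rmax',rr.max(),'x',np.median(q[:,0]))
    cv2.imwrite(f"pics/{n}_{s['time']:.1f}.png",im[:,:,::-1])
E
python3 rod.py
```

```text
tcp [-0.00078276 -0.0276782   0.08876263] [ -3.89092773  -5.14931366 -11.43150366] 0.08660328324496709
top 0
wrist 4164 [0.538 0.552 1.069] rmax 0.13406362801471056 x 0.0009242348037086525
```

```bash
python3 - <<'E'
from h import *
im,d=grab_frame("wrist");Q=tochest(cloud("wrist",d))
for x in(.0,.001,.002):
  m=(abs(Q[...,0]-x)<.0015)&(Q[...,1]>-.02)&(Q[...,1]<.06)&(Q[...,2]>.05)&(Q[...,2]<.2)
  q=Q[m]
  for y in np.arange(-.02,.06,.01):
    k=abs(q[:,1]-y)<.003
    if k.sum():print(x,round(y,3),k.sum(),np.round(np.percentile(q[k,2],[5,50,95]),4))
E
ls pics
```

```text
0.0 -0.02 78 [0.1107 0.164  0.1827]
0.0 -0.01 60 [0.1152 0.1173 0.1187]
0.0 0.0 80 [0.1213 0.123  0.1246]
0.0 0.01 95 [0.1274 0.129  0.1307]
0.0 0.02 123 [0.1333 0.135  0.137 ]
0.0 0.03 147 [0.1393 0.1412 0.1431]
0.0 0.04 225 [0.1451 0.1466 0.1479]
0.001 -0.02 75 [0.1108 0.1642 0.1833]
0.001 -0.01 59 [0.1152 0.1172 0.1187]
0.001 0.0 71 [0.1213 0.1231 0.1248]
0.001 0.01 96 [0.1271 0.1289 0.1307]
0.001 0.02 124 [0.1334 0.1351 0.1371]
0.001 0.03 162 [0.1392 0.1412 0.1431]
0.001 0.04 207 [0.1453 0.1467 0.1481]
0.002 -0.02 64 [0.1105 0.164  0.1832]
0.002 -0.01 59 [0.1152 0.117  0.1185]
0.002 0.0 79 [0.1205 0.1229 0.1245]
0.002 0.01 101 [0.1267 0.1287 0.1306]
0.002 0.02 124 [0.1331 0.1348 0.1369]
0.002 0.03 163 [0.1391 0.1408 0.1425]
0.002 0.04 217 [0.1451 0.1466 0.1479]
scene0.png
t2.png
top0.png
w1.png
w2.png
wrist_9.5.png
```

View pics/wrist_9.5.png

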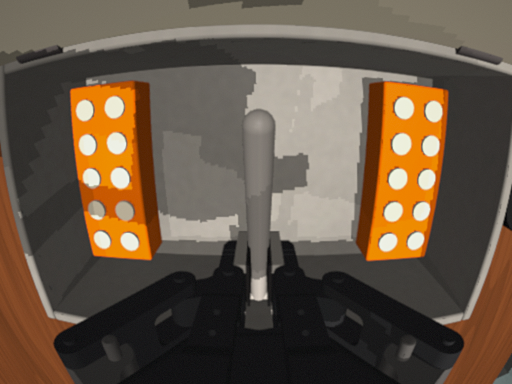

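The rod slipped towards the fingertips and is at about 0.55. Its tip is at (260,118), above the chest. I'll turn the tool together with the rod for the remaining 0.155 rad.

Request:
jog_arm --targets '[[[-0.03, 0, -0.06], [0, 0.3, 0], 0], [[-0.06, 0, -0.12], [0, 0.6, 0], 0], [[-0.09, 0, -0.19], [0, 0.9, 0], 0], [[-0.11, 0, -0.25], [0, 1.15, 0], 0], [[-0.11, 0, -0.25], [0, 1.15, 0], 0]]'

```text
time: 10.28
tool_pos: [0.5247, -0.0372, 0.0951]
tool_rot: [-0.055, 0.725, 0.684, 0.057]
contact_force: [-5.4, -2.3, -11.1]
gripper_width: 0.092
grasp_force: 58.9
```

```bash
cat > rod.py <<'E'
from h import *
s=state();print('tcp',tochest(s['tool_pos']),s['contact_force'],s['gripper_width'])
im,d=grab_frame("wrist");Q=tochest(cloud("wrist",d))
m=(abs(Q[...,0]-.001)<.002)&(Q[...,1]>-.01)&(Q[...,1]<.03)&(Q[...,2]>.09)&(Q[...,2]<.18);q=Q[m]
k=np.polyfit(q[:,1],q[:,2],1);q=q[abs(q[:,2]-np.polyval(k,q[:,1]))<.006];k=np.polyfit(q[:,1],q[:,2],1)
t=np.arctan(k[0]);print(len(q),'theta',t,'pivot z',np.polyval(k,-.068)-.005/np.cos(t))
E
python3 rod.py
```

```text
tcp [-0.00076625 -0.03027119  0.09507178] [ -5.3515929   -2.32836879 -11.063624  ] 0.0918158129005265
1315 theta 0.6974711894173706 pivot z 0.07648646182949327
```

Request:
jog_arm --targets '[[[0, 0, 0], [0, 0, 0], 20], [[0, 0, 0], [0, 0, 0], 40], [[0, 0, 0], [0, 0, 0], 60], [[0, 0, 0], [0, 0, 0], 60]]'

```text
time: 10.82
tool_pos: [0.5265, -0.0363, 0.0963]
tool_rot: [-0.054, 0.725, 0.684, 0.059]
contact_force: [0.2, -0.1, -0.3]
gripper_width: 0.601
grasp_force: 0.0
```

```bash
python3 rod.py
```

```text
tcp [ 0.00095616 -0.02927693  0.09631207] [ 0.21083827 -0.08226879 -0.28358001] 0.6009447701969353
1272 theta 0.6981072673270121 pivot z 0.07617296408293088
```

Request:
jog_arm --targets '[[[0, 0, -1], [0, 0, 0], 80], [[0, 0, -3], [0, 0, 0], 100], [[0, 0, -5], [0, 0, 0], 100], [[0, 0, -7], [0, 0, 0], 100], [[0, 0, -9], [0, -0.4, 0], 100], [[0, 0, -10.8], [0, -1.15, 0], 100], [[0, 0, -10.8], [0, -1.15, 0], 100], [[0, 0, -10.8], [0, -1.15, 0], 100]]'

```text
time: 11.88
tool_pos: [0.523, -0.079, 0.3611]
tool_rot: [-0.001, 0.727, 0.686, 0.0]
contact_force: [-0.1, -1.2, -0.6]
gripper_width: 1.002
grasp_force: 0.0
```

```bash
python3 - <<'E'
from h import *
print(state()['tool_pos'],goto(chest(0.0005,.1385,.350)))
im,d=grab_frame("top");cv2.imwrite("pics/t3.png",cv2.resize(im[100:320,150:350],None,fx=2.5,fy=2.5)[:,:,::-1])
Q=tochest(cloud("top",d))
m=(abs(Q[...,0])<.1)&(abs(Q[...,0])>.03)&(Q[...,1]>.05)&(Q[...,1]<.16)&(Q[...,2]>.12)&(Q[...,2]<.27);q=Q[m]
k=np.polyfit(q[:,2],q[:,1],1);print('lid',np.pi/2+np.arctan(k[0]))
m=(abs(Q[...,0])<.03)&(Q[...,1]>.11)&(Q[...,1]<.16)&(Q[...,2]>.285)&(Q[...,2]<.32);q=Q[m];print('bar',len(q),q.min(0),q.max(0))
E
python3 rod.py
```

```text
[ 0.52298581 -0.07901038  0.36109324] (array([8.43, 0.03, 0.45]), array([-0.01, -0.01,  0.01]))
lid 1.8647032878487668
bar 219 [-0.021553    0.13185573  0.28508937] [0.01822395 0.14932339 0.30795111]
tcp [-3.56876955e-04 -7.22452291e-02  3.59977690e-01] [ 0.92147619 -0.9049716   0.2848136 ] 1.001300939087525
102 theta 0.6948604599586868 pivot z 0.07662911956593184
```

Request:
jog_arm --targets '[[[2.5, 0, 0], [0, 0, 0], 100], [[5, 0, 0], [0, 0, 0], 100], [[7.5, 0, 0], [0, 0, 0], 100], [[8.48, 0, 0], [0, 0, 0], 100], [[8.48, 0, 1], [0, 0, 0], 100], [[8.48, 0, 2], [0, 0, 0], 100], [[8.48, 0, 2.8], [0, 0, 0], 100], [[8.48, 0, 3.25], [0, 0, 0], 100]]'

```text
time: 12.98
tool_pos: [0.5348, 0.132, 0.278]
tool_rot: [-0.001, 0.728, 0.686, -0.001]
contact_force: [-0.9, -0.2, 0.3]
gripper_width: 1.002
grasp_force: 0.0
```

Request:
jog_arm --targets '[[[0, 0, 0], [0, 0, 0], 60], [[0, 0, 0], [0, 0, 0], 20], [[0, 0, 0], [0, 0, 0], 20], [[0, 0, 0], [0, 0, 0], 20], [[0, 0, 0], [0, 0, 0], 20]]'

```text
time: 13.6
tool_pos: [0.5352, 0.1324, 0.2825]
tool_rot: [-0.0, 0.727, 0.686, -0.0]
contact_force: [-5.1, -0.4, 4.3]
gripper_width: 0.454
grasp_force: 61.7
```

Run:
```python
from h import *
s=state();p=tochest(s['tool_pos']);print(p,s['contact_force'],s['gripper_width'])
l0=1.84;b0=bar(l0)
for l in np.arange(1.80,.8,-.06):
    d=bar(l)-b0;print(round(l,2),np.round([d[1]/.025,-d[2]/.025],2))
for l in(.95,.93,.91,.89,.87,.85,.83):d=bar(l)-b0;print(l,np.round([d[1]/.025,-d[2]/.025],2))
```

```text
[-0.00042528  0.13966094  0.28247696] [-5.13946568 -0.43210985  4.2914419 ] 0.45374186118549464
1.8 [-0.31 -0.09]
1.74 [-0.78 -0.19]
1.68 [-1.26 -0.27]
1.62 [-1.74 -0.32]
1.56 [-2.22 -0.34]
1.5 [-2.7  -0.34]
1.44 [-3.18 -0.3 ]
1.38 [-3.66 -0.23]
1.32 [-4.13 -0.14]
1.26 [-4.6  -0.02]
1.2 [-5.06  0.13]
1.14 [-5.51  0.31]
1.08 [-5.94  0.51]
1.02 [-6.37  0.74]
0.96 [-6.78  1.  ]
0.9 [-7.17  1.27]
0.84 [-7.55  1.58]
0.95 [-6.85  1.04]
0.93 [-6.98  1.13]
0.91 [-7.11  1.23]
0.89 [-7.24  1.32]
0.87 [-7.36  1.42]
0.85 [-7.49  1.52]
0.83 [-7.61  1.63]
```

Request:
jog_arm --targets '[[[-0.31, 0, -0.09], [0, 0, 0], 20], [[-0.78, 0, -0.19], [0, 0, 0], 20], [[-1.26, 0, -0.27], [0, 0, 0], 20], [[-1.74, 0, -0.32], [0, 0, 0], 20], [[-2.22, 0, -0.34], [0, 0, 0], 20], [[-2.7, 0, -0.34], [0, 0, 0], 20], [[-3.18, 0, -0.3], [0, 0, 0], 20], [[-3.66, 0, -0.23], [0, 0, 0], 20]]'

```text
time: 14.6
tool_pos: [0.5296, 0.0415, 0.2884]
tool_rot: [-0.001, 0.727, 0.686, 0.001]
contact_force: [-6.0, 1.8, 5.5]
gripper_width: 0.455
grasp_force: 61.3
```

Request:
jog_arm --targets '[[[-0.47, 0, 0.09], [0, 0, 0], 20], [[-0.94, 0, 0.21], [0, 0, 0], 20], [[-1.4, 0, 0.36], [0, 0, 0], 20], [[-1.85, 0, 0.54], [0, 0, 0], 20], [[-2.28, 0, 0.74], [0, 0, 0], 20], [[-2.71, 0, 0.97], [0, 0, 0], 20], [[-2.71, 0, 0.97], [0, 0, 0], 20]]'

```text
time: 15.48
tool_pos: [0.5253, -0.0281, 0.2641]
tool_rot: [0.0, 0.728, 0.686, -0.001]
contact_force: [-8.5, -2.5, 7.6]
gripper_width: 0.449
grasp_force: 60.5
```

```bash
cat > lid.py <<'E'
from h import *
s=state();p=tochest(s['tool_pos']);print(s['time'],p,s['contact_force'])
im,d=grab_frame("wrist");cv2.imwrite(f"pics/wl_{s['time']:.1f}.png",im[:,:,::-1])
for n in("top","wrist"):
    if n=="top":im,d=grab_frame(n)
    Q=tochest(cloud(n,d))
    m=(abs(Q[...,0])<.13)&(abs(Q[...,0])>.04)&(Q[...,1]>-.03)&(Q[...,1]<.07)&(Q[...,2]>.12)&(Q[...,2]<.27);q=Q[m]
    if len(q)<30:print(n,len(q));continue
    k=np.polyfit(q[:,1],q[:,2],1);
    for _ in range(3):q=q[abs(q[:,2]-np.polyval(k,q[:,1]))<.008];k=np.polyfit(q[:,1],q[:,2],1)
    print(n,'lid',np.arctan(-k[0]),'at hinge',np.polyval(k,.082))
sc,d=grab_frame("scene");cv2.imwrite(f"pics/sl_{s['time']:.1f}.png",cv2.resize(sc[80:250,160:330],(680,600),interpolation=3)[:,:,::-1])
E
python3 lid.py
```

```text
15.475 [-0.00070575 -0.02118755  0.26406493] [-8.45000687 -2.49839666  7.60437533]
top lid 1.047422154239277 at hinge 0.1276029288214949
wrist 0
```

Request:
jog_arm --targets '[[[-0.2, 0, 0.13], [0, 0, 0], 20], [[-0.41, 0, 0.26], [0, 0, 0], 20], [[-0.61, 0, 0.39], [0, 0, 0], 20], [[-0.61, 0, 0.39], [0, 0, 0], 20]]'

```text
time: 16.12
tool_pos: [0.5244, -0.0433, 0.2545]
tool_rot: [0.0, 0.728, 0.686, -0.001]
contact_force: [-9.9, -3.4, 7.9]
gripper_width: 0.452
grasp_force: 61.3
```

```bash
python3 lid.py;ls pics
```

```text
16.125 [-0.00071521 -0.03643595  0.25451492] [-9.85093831 -3.44812329  7.92962607]
top lid 0.9694017882674177 at hinge 0.1226116012207712
wrist 0
scene0.png
sl_15.5.png
sl_16.1.png
t2.png
t3.png
top0.png
w1.png
w2.png
wl_15.5.png
wl_16.1.png
wrist_9.5.png
```

Request:
jog_arm --targets '[[[-0.1, 0, 0.07], [0, 0, 0], 20], [[-0.19, 0, 0.14], [0, 0, 0], 20], [[-0.32, 0, 0.24], [0, 0, 0], 20], [[-0.44, 0, 0.34], [0, 0, 0], 20], [[-0.44, 0, 0.34], [0, 0, 0], 20]]'

```text
time: 16.9
tool_pos: [0.5237, -0.0545, 0.2462]
tool_rot: [0.0, 0.728, 0.686, -0.002]
contact_force: [-9.0, -2.9, 9.0]
gripper_width: 0.446
grasp_force: 62.1
```

```bash
python3 lid.py; ls pics | grep 16.
```

```text
16.9 [-0.00075407 -0.04766949  0.24620915] [-9.01499895 -2.8699511   9.02045901]
top lid 0.9023522464598751 at hinge 0.12077694579544483
wrist 0
sl_16.1.png
sl_16.9.png
wl_16.1.png
wl_16.9.png
```

View pics/sl_16.9.png

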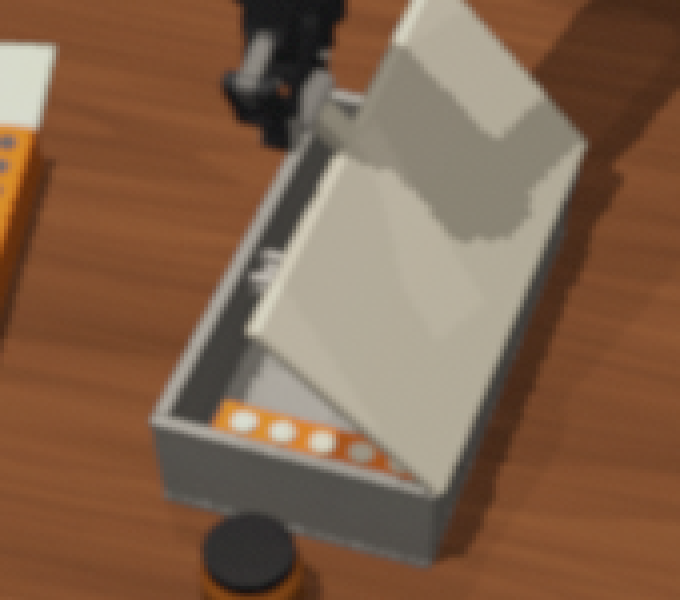

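The scene view shows the lid part-lowered, with the gripper on the bar at (300,110) and the rod bracket at (265,265). The force has not jumped yet, so I'll lower a little further and watch for contact.

Request:
jog_arm --targets '[[[-0.06, 0, 0.05], [0, 0, 0], 20], [[-0.12, 0, 0.11], [0, 0, 0], 20], [[-0.12, 0, 0.11], [0, 0, 0], 20]]'

```text
time: 17.42
tool_pos: [0.5236, -0.0576, 0.2437]
tool_rot: [0.001, 0.728, 0.686, -0.002]
contact_force: [-10.0, -4.7, 9.7]
gripper_width: 0.449
grasp_force: 62.4
```

Request:
jog_arm --targets '[[[-0.06, 0, 0.05], [0, 0, 0], 20], [[-0.12, 0, 0.11], [0, 0, 0], 20], [[-0.12, 0, 0.11], [0, 0, 0], 20]]'

```text
time: 17.8
tool_pos: [0.5234, -0.0607, 0.241]
tool_rot: [0.001, 0.728, 0.686, -0.002]
contact_force: [-9.8, -4.7, 9.8]
gripper_width: 0.45
grasp_force: 62.9
```

```bash
python3 lid.py
```

```text
17.8 [-0.00073384 -0.0538346   0.24095914] [-9.82485332 -4.72201146  9.84040392]
top lid 0.862661307976731 at hinge 0.12016890368712563
wrist 0
```

Request:
jog_arm --targets '[[[-0.06, 0, 0.05], [0, 0, 0], 20], [[-0.12, 0, 0.11], [0, 0, 0], 20], [[-0.12, 0, 0.11], [0, 0, 0], 20]]'

```text
time: 18.32
tool_pos: [0.5233, -0.0624, 0.2395]
tool_rot: [-0.0, 0.728, 0.686, -0.001]
contact_force: [-12.6, 0.5, 13.6]
gripper_width: 0.452
grasp_force: 63.2
```

```bash
python3 lid.py
python3 - <<'E'
from h import *
im,d=grab_frame("scene");Q=tochest(cloud("scene",d))
m=(abs(Q[...,0])<.02)&(Q[...,1]<.03)&(Q[...,1]>-.075)&(Q[...,2]>.05)&(Q[...,2]<.17)
v,u=np.where(m)
for a,b in sorted(zip(v,u)):print(a,b,np.round(Q[a,b]*1000),im[a,b]) if Q[a,b,2]<.125 else None
E
```

```text
18.325 [-0.00070273 -0.05553209  0.23949494] [-12.55740341   0.51795685  13.57275578]
top lid 0.85106107834225 at hinge 0.12007282140791047
wrist 0
151 227 [-11. -72.  88.] [153 148 140]
152 226 [-10. -74.  84.] [141 136 129]
152 227 [ -7. -70.  90.] [166 159 151]
153 226 [ -9. -74.  81.] [126 121 114]
153 227 [ -6. -71.  86.] [160 154 143]
154 226 [ -6. -73.  81.] [126 120 111]
154 227 [ -8. -71.  79.] [166 159 144]
155 226 [ -9. -74.  73.] [145 139 127]
156 226 [ -1. -71.  81.] [166 159 145]
157 223 [ 10. -75.  89.] [135 130 123]
158 223 [ 12. -74.  87.] [154 148 141]
158 224 [ 11. -72.  88.] [170 164 155]
158 225 [ 11. -69.  89.] [177 171 159]
159 223 [ 11. -75.  83.] [131 127 119]
159 224 [ 13. -71.  86.] [155 150 141]
160 223 [ 13. -74.  82.] [111 106  99]
160 224 [  9. -73.  77.] [152 146 134]
161 223 [ 12. -75.  76.] [125 120 111]
```

Request:
jog_arm --targets '[[[-0.06, 0, 0.05], [0, 0, 0], 20], [[-0.12, 0, 0.11], [0, 0, 0], 20], [[-0.12, 0, 0.11], [0, 0, 0], 20], [[-0.12, 0, 0.11], [0, 0, 0], 20]]'

```text
time: 19.02
tool_pos: [0.5233, -0.0636, 0.2384]
tool_rot: [-0.001, 0.727, 0.686, 0.001]
contact_force: [-14.9, 6.1, 19.9]
gripper_width: 0.45
grasp_force: 63.6
```

```bash
python3 lid.py
```

```text
19.025 [-0.00060908 -0.05671756  0.23841179] [-14.87241518   6.10354473  19.9248814 ]
top lid 0.8429950845898528 at hinge 0.11981411381987653
wrist 0
```

Request:
jog_arm --targets '[[[0.1, 0, -0.09], [0, 0, 0], 20], [[0.1, 0, -0.09], [0, 0, 0], 20]]'

```text
time: 19.42
tool_pos: [0.5233, -0.0625, 0.2394]
tool_rot: [-0.0, 0.727, 0.686, -0.001]
contact_force: [-12.6, -0.2, 14.8]
gripper_width: 0.452
grasp_force: 63.3
```

```bash
python3 lid.py
```

```text
19.425 [-0.00067478 -0.05566284  0.23938194] [-12.61832772  -0.24488017  14.80485964]
top lid 0.850845086944909 at hinge 0.11984115760911647
wrist 0
```

The contact is firm and reversible at the expected seat angle, so the rod is carrying the lid. Releasing in small steps.

Request:
jog_arm --targets '[[[0, 0, 0], [0, 0, 0], 48], [[0, 0, 0], [0, 0, 0], 55], [[0, 0, 0], [0, 0, 0], 80], [[0, 0, 0], [0, 0, 0], 80]]'

```text
time: 20.08
tool_pos: [0.5243, -0.0624, 0.2349]
tool_rot: [0.0, 0.728, 0.686, 0.0]
contact_force: [-0.0, -0.4, -1.3]
gripper_width: 0.8
grasp_force: 0.0
```

```bash
python3 lid.py
```

```text
20.075 [ 0.00025827 -0.05545579  0.23494992] [-0.03334529 -0.36165792 -1.28856815]
top lid 0.8607863512269702 at hinge 0.1201084535445654
wrist 0
```

Request:
jog_arm --targets '[[[0, 0, -0.5], [0, 0, 0], 90], [[0, 0, -1.5], [0, 0, 0], 100], [[0, 0, -3], [0, 0, 0], 100], [[0, 0, -5], [0, 0, 0], 100], [[-2, 0, -5], [0, 0, 0], 100], [[-4, 0, -5], [0, 0, 0], 100], [[-5, 0, -5], [0, 0, 0], 100], [[-5, 0, -5], [0, 0, 0], 100]]'

```text
time: 21.22
tool_pos: [0.5167, -0.1885, 0.3608]
tool_rot: [0.0, 0.728, 0.685, 0.0]
contact_force: [0.0, 0.5, -0.1]
gripper_width: 1.001
grasp_force: 0.0
```

```bash
python3 lid.py; ls -t pics | head -2
```

```text
21.225 [ 1.77485370e-04 -1.81819362e-01  3.60802108e-01] [ 0.04289487  0.52695612 -0.14207946]
top lid 0.8588488615919824 at hinge 0.12049833670219962
wrist 0
sl_21.2.png
wl_21.2.png
```

View pics/wl_21.2.png

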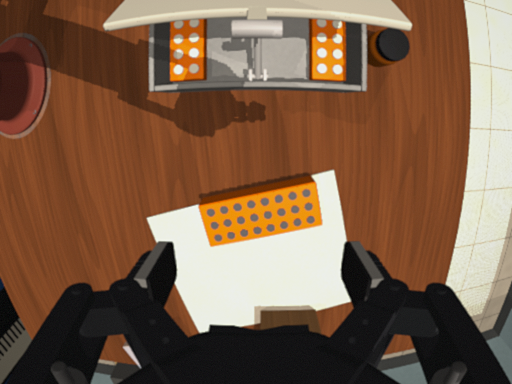

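The lid is propped (edge at row 20, bar at (257,29)), and the rod runs up beneath it from (257,75). The gripper is clear, and the rack (260,205) and jar (390,47) look to be where they were. The lid has held steady at about 0.86, which is the seated angle.

```bash
python3 -c "
from plant import *
print(job_done())"
```

```text
the job is handed in; nothing more can be done
None
```

The job is handed in with the lid propped on the rod at about 0.86 rad and the gripper clear. The rod's end could not be seen inside the hole; that it is fully home is inferred from the lid's angle and the firm contact felt while lowering.

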